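Flip the circuit board over in its bench holder

ROBOT

A 6-joint arm with a two-finger parallel gripper is mounted at the origin on the work surface. World frame = base frame: x ahead of the robot, y to its left, z up, the work surface at z = 0. Lengths are in m, angles in rad, forces in N, time in s.
With the tool pointing down it reaches from about 0.35 to 0.775 m from the base axis. Payload 7.3 kg.
Tool frame: the origin (TCP) lies at the very end of the fingers, on their centre line; the grasp point (between the pads) lies 19 mm behind it; z points along the fingers, y is the direction in which the jaws open and shut (so a half turn about z gives the same grasp; the last joint's range is limited). The gripper opens to 92 mm and grips with 3 to 60 N. Pads are 19 mm wide; open, the fingers measure 130 mm over their backs; the gripper's body (75 mm by 190 mm) begins 47 mm behind the grasp point.
Start: joints at [1.061, 0.342, 1.524, -0, 1.275, -0.146], TCP at [0.187, 0.491, 0.227] pointing down, gripper open.
Joint ranges: [-2.53, 2.53], [-0.77, 2.02], [0.04, 2.7], [-1, 4.14], [0.28, 2.66], [-3.11, 3.11]. Speed limits (rad/s): [2.57, 2.57, 3.14, 3.14, 3.14, 3.14].

INTERFACE

Orientations are given as a unit quaternion [x, y, z, w].
In Python, from cell import robot, imaging, order gives the robot as it stands.
- The arm moves only by the shell command python3 -m handwheel 'ROWS' [FORCE]. ROWS is JSON, a list that holds one entry, the list of rows, each a list of 7 numbers: the shift along the world's x, y, z normalised to -1 to 1, where 1 is 1 m, then the turn, a rotation vector about the world's x, y, z normalised to -1 to 1, where 1 is 2 pi rad, then the closure, from 0 (fully open) to 1 (shut). A call has 1 to 20 rows; each row is the pose to reach, as a shift and turn from the pose measured when the call began, turning the shorter way round; what a row does not reach only later rows make up. A row lasts 1/8 s, in which the tool goes at most 62.5 mm and 10.7 degrees, less where a joint would pass 70% of its speed; a pose out of reach is approached as far as the arm can. A call with a number of a shift or a turn outside -1 to 1 is refused whole. A call with a gripper value outside its range is refused whole. The fingers move at their own pace and stop on an object; FORCE is the grip in N (left out, the last holds). Time passes only in rows, so rows that repeat a pose let the fingers close. It gives the time, the measured TCP pose, the force and the opening at its end, in the units of the state.
- robot.sense(): the state, without advancing time (a new reading comes with each control period).
- imaging.camera(name): name is "side" or "top" or "wrist"; returns a dict with "color" (400x640x3 uint8, red, green, blue), "range_z" (400x640 float32, m along the optical axis (not along the pixel's ray), 0 where there is no reading), "fx", "fy", "cx", "cy" (pixels), "k1" (the pictures are not rectified: a ray, as slopes to the right and down, at radius r is drawn at 1 + k1 r^2 times it, then the intrinsics apply), "R" (3x3) and "t" (3): a world point X has camera coordinates R X + t; the wrist camera has in their place "hand_eye" (4x4, takes a point from camera to tool coordinates, whose origin is the TCP and whose axes are the flange's). Camera axes: x right, y down, z forward; pixel columns grow to the right and rows downward; lengths in m; the calibration is good to about 2 mm. A picture is of the moment at which its call begins: read the wrist's pose just before it.
- order.hand_in(): hands the job in, once; it reports no verdict.
The state is a dict: "time_s": time; "joint_pos": joint angles; "joint_vel": joint speeds; "effort": joint torques, N m; "ee_pos": TCP position; "tcp_rot": TCP orientation; "force": force on the tool from outside, world axes, zero at the start; "torque": the same for the moment, N m; "grip_width": finger opening in m.
Only numpy, scipy, OpenCV 4.12 (cv2) and the standard library are available. Lean on these libraries where they do the work, as an engineer would, in place of code of your own. Each camera call takes 0.05 s, during which the arm holds its last target. There are 200 camera calls.

TASK

The circuit board in the bench holder is showing its component side: flip it over in the holder by pushing it with the fingertips or the outside of the fingers, so that its flat solder side faces up and the board is left level. Push gently and do not grip or lift anything; the holder should stay standing where it is, and the other things on the bench are to be left alone.

Things in the scene. Friction and masses are not known exactly. Their poses are not given: they have to be found in the camera images.
- holder: loose, heavy (2 kg) board holder on rubber feet: two blue cast feet 150 mm long (its x), an aluminium rail 30 mm wide, 256 mm long (its y), top 30 mm high, and two blue posts with black knobs. Origin at the centre of its underside, z up. Post heads at y +-95 mm reach 133 mm high, 176 mm clear between them; between the posts only the board stands above 43 mm. It slides or tips if shoved hard
- board_center (a point): centre of the green circuit board, on its turning axis, 115 mm above the holder's origin. z: normal of the component side (up at start, down when flipped); y along the turning axis (parallel to the holder's y); x across the board. Board 110 mm (x) by 150 mm (y), 2 mm thick, clamped at its short edges in jaws 60 mm long (x). Solder side: flat, lighter green, silver dots
- edge_pos (a point): middle of the board's free long edge at +x, 55 mm from the turning axis, halfway through the thickness; farther from the robot at the start. Both long edges have a bare margin 17 mm wide. Coloured parts on the component side: up to 26 mm tall within 19 mm of the axis line, up to 12 mm tall out to 38 mm from it
- edge_neg (a point): middle of the board's other free long edge, at -x, 55 mm from the turning axis; nearer the robot at the start
- board (a joint): turn of the board about the holder's y axis, rad: 0 = level, component side up; positive lowers the +x edge and raises the -x edge; pi or -pi = level, solder side up. Starts between -0.4 and 0.4, can turn a full turn either way and stays where it is left (friction 0.11 N m, about 2 N at a long edge; no spring, no click)
- solder_spool: loose white plastic solder spool standing on its flange, 60 mm across, 40 mm high; origin at the centre of its underside, leave it alone
- flux_bottle: loose small amber bottle with red cap, 34 mm across, 62 mm high; origin at the centre of its underside, leave it alone
- screw_dish: loose round steel dish, 72 mm across, 22 mm high; origin at the centre of its underside, leave it alone
- heat_sink: loose dark finned heat sink, 22 x 50 mm, 33 mm high; origin at the centre of its underside, leave it alone
- dial_knob: loose black dial knob with a red line, 36 mm across, 19 mm high; origin at the centre of its underside, leave it alone
- capacitor: loose dark-blue can capacitor standing upright, 29 mm across, 38 mm high; origin at the centre of its underside, leave it alone
- screwdriver: loose screwdriver with blue handle lying flat, about 170 mm long along its x axis; origin at the centre of its underside, leave it alone

How it is judged:
At the end, for the whole second after the job is handed in: The board lies solder side up, level within about 10 degrees (0.17 rad) and at rest; the holder stands flat on the bench, at rest, within 30 mm of where it began (angle between board_center's own z axis and vertical above 2.9716 rad and velocity of joint board between -0.05 and 0.05 rad/s and angle between holder's own z axis and vertical below 0.03 rad and height (world z) of holder below 0.005 m and distance of holder from where it was at the start of the episode below 0.03 m and linear speed of holder below 0.02 m/s); the robot touches nothing.
It fails at once if the holder or its board is pushed harder than 30 N, or gripped (contact force between the fingers and holder above 30 N).
It fails at once if the holder is lifted, tipped by more than 9 degrees or shoved more than 30 mm (height (world z) of holder above 0.015 m or angle between holder's own z axis and vertical above 0.15 rad or distance of holder from where it was at the start of the episode above 0.03 m).
It fails at once if another thing on the bench is moved by more than 20 mm, tipped, lifted, or gripped or pressed with over 8 N (distance of any of solder_spool, flux_bottle, screw_dish, heat_sink, dial_knob, capacitor, screwdriver from where it was at the start of the episode above 0.02 m or contact force between the fingers and solder_spool above 8 N or contact force between the fingers and flux_bottle above 8 N or contact force between the fingers and screw_dish above 8 N or contact force between the fingers and heat_sink above 8 N or contact force between the fingers and dial_knob above 8 N or contact force between the fingers and capacitor above 8 N or contact force between the fingers and screwdriver above 8 N or angle between any of solder_spool, flux_bottle, screw_dish, heat_sink, dial_knob, capacitor's own z axis and vertical above 0.5 rad).
It also fails if it takes over 58 s, if anything falls off the work surface, if the arm or the gripper's body presses on something with over 40 N, if the wrist force passes 120 N, or if a joint passes its speed limit or range.

## Working session

There is one attempt and no reset: what is moved stays moved. The work goes in short steps, Python scripts to look and compute and a shell command to move; the robot and the scene stay as the last step left them, time stands still between calls to the robot, and variables do not carry over. Pictures are saved under pics/ and viewed, about 8 in all and at most 12, crops included, and the job is handed in when it is done.

```bash
mkdir -p pics; ls; cat > h.py <<'E'
import numpy as np, cv2
from cell import robot, imaging, order
def snap(n,name):
    c=imaging.camera(n); cv2.imwrite(f'pics/{name}.png',c['color'][:,:,::-1]); return c
def cloud(c):
    z=c['range_z']; h,w=z.shape
    v,u=np.mgrid[0:h,0:w].astype(float)
    K=np.array([[c['fx'],0,c['cx']],[0,c['fy'],c['cy']],[0,0,1]])
    x=(u-c['cx'])/c['fx']; y=(v-c['cy'])/c['fy']
    a,b=x.copy(),y.copy()
    for _ in range(8):
        s=1+c['k1']*(a*a+b*b); a,b=x/s,y/s
    P=np.stack([a*z,b*z,z],-1)
    if 'R' in c: W=(P-np.array(c['t']))@np.array(c['R'])
    else:
        from scipy.spatial.transform import Rotation as R
        H=np.array(c['hand_eye']); W=P@H[:3,:3].T+H[:3,3]
        s=robot.sense(); W=W@R.from_quat(s['tcp_rot']).as_matrix().T+np.array(s['ee_pos'])
    W[z==0]=np.nan
    return W
E
python3 - <<'E'
from h import *
s=robot.sense();print({k:np.round(v,3).tolist() for k,v in s.items()})
for n in('top','side'):
    c=snap(n,n+'0'); W=cloud(c); np.save(n+'0.npy',W)
    print(n,c['fx'],c['k1'],'campos',-np.array(c['R']).T@np.array(c['t']))
E
```

```text
pics
{'time_s': 0.0, 'joint_pos': [1.061, 0.343, 1.525, -0.0, 1.275, -0.146], 'joint_vel': [-0.001, -0.001, -0.001, 0.001, 0.001, -0.0], 'effort': [-0.0, -43.123, -24.422, 0.072, 0.056, -0.0], 'ee_pos': [0.187, 0.49, 0.226], 'tcp_rot': [0.181, 0.983, -0.001, -0.0], 'force': [-0.337, 0.121, -0.486], 'torque': [-0.001, 0.0, -0.016], 'grip_width': 0.092}
top 460.50425742796364 -0.0658015736601108 campos [ 0.457973   -0.06312657  1.3418019 ]
side 453.2636312674808 -0.062482854989358405 campos [0.52590775 0.74472163 0.90303253]
```

View pics/top0.png

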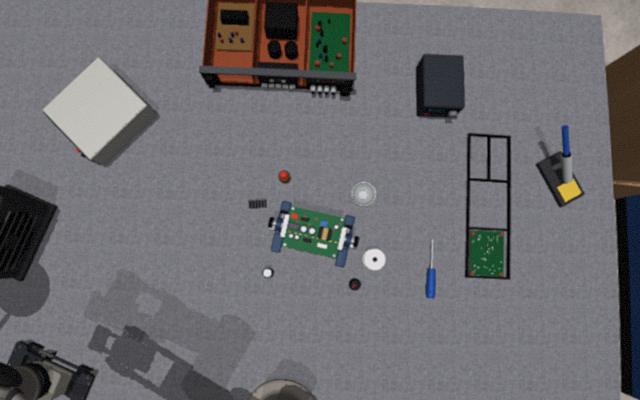

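View pics/side0.png

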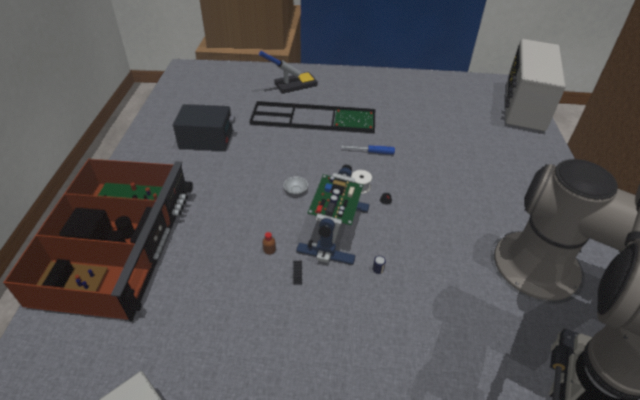

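The top view shows the holder at about (315,232) with its axis tilted roughly 10° in the image. The bottle (284,176) and dish (364,194) are beyond it, the heat sink (257,204) is at left, and the capacitor (267,272), knob (354,284) and spool (374,259) are near it. The side view shows the board at (337,200).

```bash
python3 - <<'E'
from h import *
for n in('top','side'):
    W=np.load(n+'0.npy'); im=cv2.imread(f'pics/{n}0.png'); hsv=cv2.cvtColor(im,cv2.COLOR_BGR2HSV)
    g=(hsv[...,0]>45)&(hsv[...,0]<85)&(hsv[...,1]>90)&(W[...,2]>.06)&(W[...,2]<.18)
    g&=(abs(W[...,0]-.37)<.15)&(abs(W[...,1]+.05)<.15)
    P=W[g]; 
    keep=np.ones(len(P),bool)
    for _ in range(8):
        A=np.c_[P[:,:2],np.ones(len(P))]; q=np.linalg.lstsq(A[keep],P[keep,2],rcond=None)[0]; r=P[:,2]-A@q; keep=abs(r)<.004
    Q=P[keep]; rect=cv2.minAreaRect((Q[:,:2]*1000).astype(np.float32))
    nn=np.array([-q[0],-q[1],1]);nn/=np.linalg.norm(nn)
    print(n,len(P),len(Q),'rect',rect,'normal',nn.round(3),'z at ctr',q@[rect[0][0]/1e3,rect[0][1]/1e3,1],cv2.boxPoints(rect).round())
    # everything on bench
    z=W[...,2]; m=((z>.012)&(z<.2)&(W[...,0]>.1)&(W[...,0]<.75)&(abs(W[...,1]+.05)<.4)).astype(np.uint8)
    k,l,st,ce=cv2.connectedComponentsWithStats(m)
    for i in range(1,k):
        if st[i,4]>25:
            p=W[l==i]; print(' ',ce[i].round(),st[i,4],np.nanmin(p,0).round(3),np.nanmax(p,0).round(3))
    # post heads / feet
    b=(hsv[...,0]>100)&(hsv[...,0]<125)&(hsv[...,1]>60)&(z>.005)&(z<.16)&(abs(W[...,0]-.37)<.15)&(abs(W[...,1]+.05)<.2)
    lo=b&(z<.035); 
    k,l,st,ce=cv2.connectedComponentsWithStats(b.astype(np.uint8))
    for i in range(1,k):
        if st[i,4]>15: p=W[l==i]; print('  blue',ce[i].round(),st[i,4],p.mean(0).round(3),p.min(0).round(3),p.max(0).round(3))
c=cv2.imread('pics/top0.png')[160:310,230:400]; cv2.imwrite('pics/crop.png',cv2.resize(c,None,fx=4,fy=4,interpolation=2))
E
```

```text
top 742 653 rect ((493.313232421875, -72.4686508178711), (148.39564514160156, 66.80133056640625), 83.14741516113281) normal [-0.089  0.019  0.996] z at ctr 0.11360406971726407 [[ 451. -142.]
 [ 518. -150.]
 [ 535.   -3.]
 [ 469.    5.]]
  [284. 176.] 115 [ 0.663 -0.007  0.013] [0.693 0.025 0.066]
  [364. 193.] 200 [ 0.602 -0.257  0.012] [ 0.67  -0.189  0.028]
  [313. 232.] 3442 [ 0.423 -0.2    0.012] [0.609 0.046 0.15 ]
  [431. 278.] 322 [ 0.342 -0.434  0.012] [ 0.508 -0.407  0.031]
  [375. 259.] 352 [ 0.419 -0.284  0.03 ] [ 0.476 -0.227  0.05 ]
  [267. 273.] 89 [0.391 0.033 0.013] [0.416 0.061 0.045]
  [355. 285.] 81 [ 0.361 -0.217  0.013] [ 0.387 -0.189  0.025]
  blue [276. 242.] 163 [0.491 0.025 0.021] [0.464 0.009 0.009] [0.52  0.04  0.127]
  blue [343. 252.] 221 [ 0.465 -0.165  0.049] [ 0.426 -0.179  0.01 ] [ 0.515 -0.147  0.137]
side 401 396 rect ((492.07049560546875, -71.15480041503906), (146.2784881591797, 49.46457290649414), 80.54602813720703) normal [-0.08   0.013  0.997] z at ctr 0.11395031629226623 [[ 456. -139.]
 [ 504. -147.]
 [ 528.   -3.]
 [ 480.    5.]]
  [350. 147.] 33 [ 0.455 -0.428  0.012] [ 0.513 -0.417  0.02 ]
  [380. 149.] 190 [ 0.345 -0.432  0.012] [ 0.449 -0.402  0.03 ]
  [335. 211.] 3591 [ 0.422 -0.282  0.012] [0.614 0.05  0.146]
  [295. 184.] 192 [ 0.604 -0.257  0.012] [ 0.675 -0.186  0.027]
  [386. 197.] 74 [ 0.367 -0.216  0.012] [ 0.392 -0.184  0.023]
  [268. 242.] 217 [ 0.667 -0.001  0.013] [0.7   0.028 0.067]
  [379. 263.] 168 [0.393 0.037 0.012] [0.421 0.064 0.043]
  [297. 270.] 191 [0.591 0.061 0.012] [0.615 0.111 0.038]
  blue [345. 170.] 58 [ 0.5   -0.171  0.13 ] [ 0.487 -0.186  0.122] [ 0.514 -0.158  0.136]
  blue [363. 207.] 79 [ 0.445 -0.156  0.015] [ 0.43  -0.174  0.009] [ 0.46  -0.141  0.019]
  blue [343. 256.] 208 [0.495 0.028 0.018] [0.466 0.009 0.008] [0.52  0.044 0.045]
  blue [377. 268.] 47 [0.41  0.06  0.023] [0.403 0.055 0.006] [0.417 0.064 0.039]
```

View pics/crop.png

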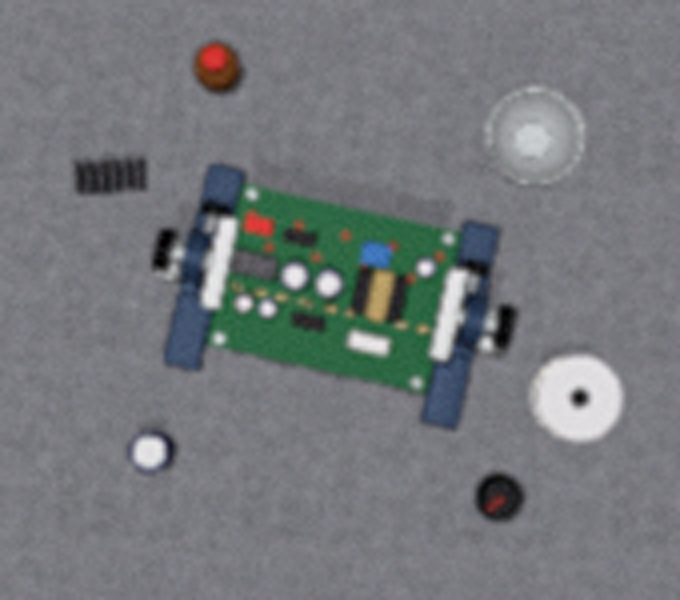

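The crop shows the board centre at about (335,288) in crop pixels (313.7,232 in the image), with white jaws at both ends. The axis yaw is about -13°. My first mask clipped the board, so I'm refitting with a correct window.

```bash
cat >> h.py <<'E'
def plane(W,im,x0=.35,x1=.7,s0=60,zr=(.05,.2)):
    hsv=cv2.cvtColor(im,cv2.COLOR_BGR2HSV)
    g=(hsv[...,0]>40)&(hsv[...,0]<90)&(hsv[...,1]>s0)&(W[...,2]>zr[0])&(W[...,2]<zr[1])&(W[...,0]>x0)&(W[...,0]<x1)&(abs(W[...,1]+.07)<.13)
    P=W[g]; keep=np.ones(len(P),bool)
    for _ in range(8):
        A=np.c_[P[:,:2],np.ones(len(P))]; q=np.linalg.lstsq(A[keep],P[keep,2],rcond=None)[0]; r=P[:,2]-A@q; keep=abs(r)<.004
    Q=P[keep]; nn=np.array([-q[0],-q[1],1]);nn/=np.linalg.norm(nn)
    rect=cv2.minAreaRect((Q[:,:2]*1000).astype(np.float32))
    print(len(P),len(Q),'rect',rect,'n',nn.round(3),'z',q@[rect[0][0]/1e3,rect[0][1]/1e3,1]); print(cv2.boxPoints(rect).round())
E
python3 - <<'E'
from h import *
for n in('top','side'):
    W=np.load(n+'0.npy'); im=cv2.imread(f'pics/{n}0.png'); plane(W,im,s0=90)
    hsv=cv2.cvtColor(im,cv2.COLOR_BGR2HSV); z=W[...,2]
    b=(hsv[...,0]>100)&(hsv[...,0]<130)&(hsv[...,1]>50)&(z>.004)&(z<.04)&(W[...,0]>.42)&(W[...,0]<.64)&(abs(W[...,1]+.07)<.13)
    k,l,st,ce=cv2.connectedComponentsWithStats(b.astype(np.uint8))
    for i in range(1,k):
        if st[i,4]>30: p=W[l==i]; print('blue',ce[i].round(),cv2.minAreaRect((p[:,:2]*1000).astype(np.float32)))
E
```

```text
1348 1208 rect ((516.9920654296875, -79.16886901855469), (149.939697265625, 107.93189239501953), 78.61688995361328) n [-0.08   0.016  0.997] z 0.1155194660838869
[[ 449. -142.]
 [ 555. -163.]
 [ 585.  -16.]
 [ 479.    5.]]
blue [285. 206.] ((592.2896118164062, 3.721860885620117), (25.984676361083984, 33.151641845703125), 75.0126724243164)
blue [349. 220.] ((555.6790771484375, -183.432861328125), (24.395254135131836, 31.29700469970703), 77.24026489257812)
blue [276. 242.] ((491.1499938964844, 24.156925201416016), (25.774751663208008, 55.787261962890625), 79.47921752929688)
blue [341. 257.] ((452.6361389160156, -162.35760498046875), (25.832658767700195, 54.45077896118164), 78.35594940185547)
688 680 rect ((519.9542846679688, -76.73966979980469), (146.03733825683594, 107.0562515258789), 78.95797729492188) n [-0.08   0.013  0.997] z 0.11629399545542357
[[ 453. -138.]
 [ 559. -159.]
 [ 586.  -15.]
 [ 481.    5.]]
blue [363. 207.] ((443.9103088378906, -157.72189331054688), (28.62242317199707, 29.493268966674805), 74.42212677001953)
blue [307. 249.] ((579.6369018554688, 12.119529724121094), (26.192340850830078, 63.9436149597168), 69.77278900146484)
blue [341. 256.] ((504.88507080078125, 23.306640625), (29.037113189697266, 78.11022186279297), 77.5708236694336)
```

```bash
python3 -m handwheel '[[[0.2,-0.3,0,0,0,0.0267,1],[0.381,-0.578,0,0,0,0.0267,1],[0.381,-0.578,0,0,0,0.0267,1],[0.381,-0.578,0,0,0,0.0267,1],[0.381,-0.578,0,0,0,0.0267,1],[0.381,-0.578,0,0,0,0.0267,1],[0.381,-0.578,0,0,0,0.0267,1],[0.381,-0.578,0,0,0,0.0267,1],[0.381,-0.578,0,0,0,0.0267,1],[0.381,-0.578,0,0,0,0.0267,1],[0.381,-0.578,0,0,0,0.0267,1],[0.381,-0.578,0,0,0,0.0267,1],[0.381,-0.578,0,0,0,0.0267,1],[0.381,-0.578,0,0,0,0.0267,1],[0.381,-0.578,0,0,0,0.0267,1],[0.381,-0.578,0,0,0,0.0267,1]]]' 5
python3 - <<'E'
from h import *
s=robot.sense(); print(np.round(s['joint_pos'],3),s['ee_pos'],s['tcp_rot'],s['force'],s['grip_width'],s['time_s'])
a=snap('side','s1')['color']; b=snap('wrist','w1')['color']
cv2.imwrite('pics/p1.png',np.vstack([cv2.resize(a[80:320,180:560],(570,360)),cv2.resize(b,(384,240)).repeat(1,0) if 0 else cv2.copyMakeBorder(cv2.resize(b,(384,240)),0,0,0,186,0)])[:,:,::-1])
E
```

```text
time_s: 2.1
ee_pos: [0.5675, -0.0868, 0.2265]
tcp_rot: [0.097, 0.995, -0.001, 0.0]
force: [0.0, 0.5, 0.3]
grip_width: 0.0009
[-2.850e-01  4.320e-01  1.385e+00 -1.000e-03  1.323e+00 -1.660e+00] [ 0.56745212 -0.08679982  0.22652978] [ 9.72412188e-02  9.95260600e-01 -6.88930917e-04  9.01711475e-05] [0.03464309 0.53141875 0.26413695] 0.0009050364302462371 2.1
```

View pics/p1.png

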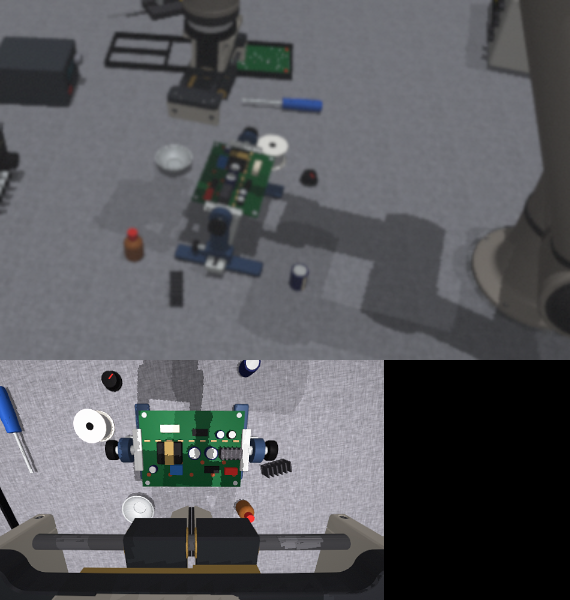

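The side view shows the gripper at about (195,100), above the board's far side. In the wrist view the board spans columns 137-247, square to the jaws, with the closed fingers at (191,540). I'll refit the board from the wrist camera's depth.

```bash
python3 - <<'E'
from h import *
c=imaging.camera('wrist'); plane(cloud(c),np.ascontiguousarray(c['color'][:,:,::-1]),s0=90)
E
```

```text
14753 14650 rect ((516.1688842773438, -95.30331420898438), (185.4156494140625, 109.41049194335938), 78.58506774902344) n [-0.082  0.016  0.996] z 0.1165192407988587
[[ 444. -175.]
 [ 551. -197.]
 [ 588.  -15.]
 [ 481.    6.]]
```

```bash
python3 -m handwheel '[[[0.002,0,-0.05,0,0,0,1],[0.002,0,-0.09,0,0,0,1],[0.002,0,-0.098,0,0,0,1],[0.002,0,-0.102,0,0,0,1],[0.002,0,-0.106,0,0,0,1],[0.002,0,-0.110,0,0,0,1],[0.002,0,-0.114,0,0,0,1],[0.002,0,-0.118,0,0,0,1]]]'
python3 - <<'E'
from h import *
c=imaging.camera('side'); plane(cloud(c),np.ascontiguousarray(c['color'][:,:,::-1]),s0=90)
E
```

```text
time_s: 3.25
ee_pos: [0.5702, -0.0875, 0.1087]
tcp_rot: [0.098, 0.995, -0.001, 0.001]
force: [2.6, 0.3, 2.2]
grip_width: 0.0005
379 375 rect ((510.65289306640625, -79.16422271728516), (139.15785217285156, 104.0551986694336), 69.08036041259766) n [ 0.17  -0.039  0.985] z 0.11786038770977496
[[ 437. -126.]
 [ 534. -163.]
 [ 584.  -33.]
 [ 487.    4.]]
```

```bash
python3 -m handwheel '[[[0,0,-0.004,0,0,0,1],[0,0,-0.008,0,0,0,1],[0,0,-0.012,0,0,0,1],[0,0,-0.016,0,0,0,1],[0,0,-0.020,0,0,0,1],[0,0,-0.023,0,0,0,1]]]'
python3 - <<'E'
from h import *
c=snap('side','s2'); plane(cloud(c),np.ascontiguousarray(c['color'][:,:,::-1]),s0=90)
cv2.imwrite('pics/p2.png',cv2.resize(c['color'][120:300,220:460,::-1],None,fx=3,fy=3))
E
```

```text
time_s: 4.05
ee_pos: [0.5698, -0.0874, 0.0847]
tcp_rot: [0.098, 0.995, -0.001, 0.0]
force: [0.2, -0.1, 2.5]
grip_width: 0.0005
196 194 rect ((500.024658203125, -70.12919616699219), (139.33523559570312, 42.39202880859375), 79.98348999023438) n [ 0.592 -0.118  0.797] z 0.13348450479269836
[[ 467. -135.]
 [ 509. -142.]
 [ 533.   -5.]
 [ 491.    2.]]
```

View pics/p2.png

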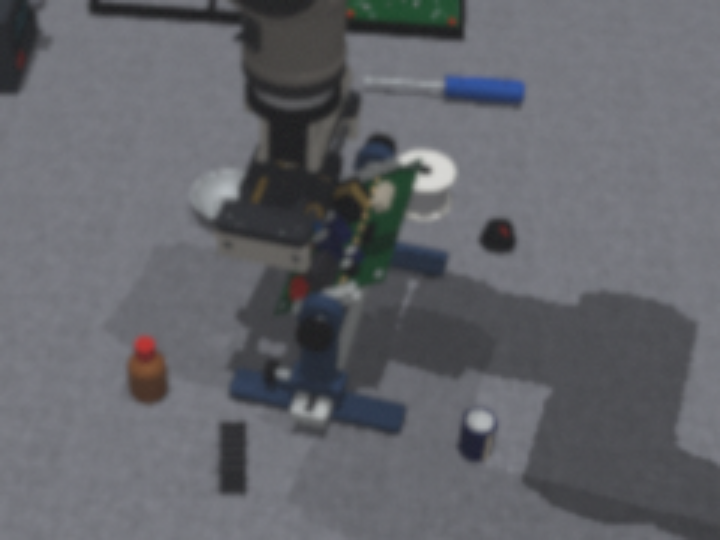

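θ is about 0.65 rad, and the raised near edge is at about (415,170) in the crop. The holder has not visibly moved. Next I lift clear, go round to the near (-x) side and push the raised edge away from the robot.

```bash
python3 -m handwheel '[[[0,0,0.06,0,0,0,1],[0,0,0.115,0,0,0,1],[0,0,0.115,0,0,0,1],[-0.06,0.011,0.115,0,0,0,1],[-0.12,0.022,0.115,0,0,0,1],[-0.12,0.022,0.115,0,0,0,1],[-0.12,0.022,0.075,0,0,0,1],[-0.12,0.022,0.043,0,0,0,1],[-0.12,0.022,0.043,0,0,0,1]]]'
python3 - <<'E'
from h import *
c=snap('side','s3'); plane(cloud(c),np.ascontiguousarray(c['color'][:,:,::-1]),s0=90)
E
```

```text
time_s: 5.22
ee_pos: [0.4484, -0.065, 0.1251]
tcp_rot: [0.098, 0.995, -0.0, -0.003]
force: [0.4, -0.3, -0.2]
grip_width: 0.0008
96 96 rect ((528.769775390625, -67.74009704589844), (65.21397399902344, 138.9768829345703), 8.939252853393555) n [ 0.595 -0.12   0.794] z 0.11237197178844449
[[ 486.   -4.]
 [ 507. -141.]
 [ 572. -131.]
 [ 550.    6.]]
```

```bash
python3 -m handwheel '[[[0.012,-0.0024,0.003,0,0,0,1],[0.018,-0.0036,0.003,0,0,0,1],[0.023,-0.0046,0.003,0,0,0,1],[0.028,-0.0056,0.003,0,0,0,1],[0.033,-0.0066,0.005,0,0,0,1],[0.038,-0.0076,0.008,0,0,0,1],[0.043,-0.0086,0.011,0,0,0,1],[0.048,-0.0096,0.014,0,0,0,1],[0.053,-0.0106,0.017,0,0,0,1]]]'
python3 - <<'E'
from h import *
c=snap('side','s4')
cv2.imwrite('pics/p4.png',cv2.resize(c['color'][120:300,220:460,::-1],None,fx=3,fy=3))
E
```

```text
time_s: 6.4
ee_pos: [0.5031, -0.0761, 0.1438]
tcp_rot: [0.098, 0.995, -0.0, -0.001]
force: [-1.4, 0.0, -0.9]
grip_width: 0.0005
```

View pics/p4.png

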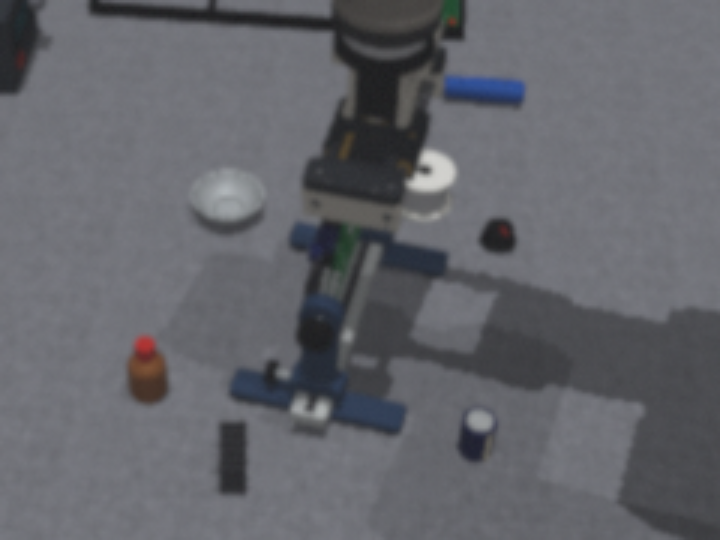

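The board is near vertical at about (345,250) in the crop, and the holder feet have not moved. I continue along the arc, pushing the solder face over.

```bash
python3 -m handwheel '[[[0.005,-0.001,0.006,0,0,0,1],[0.010,-0.002,0.012,0,0,0,1],[0.0147,-0.003,0.0157,0,0,0,1],[0.0186,-0.0037,0.0157,0,0,0,1],[0.0235,-0.0047,0.0137,0,0,0,1],[0.0284,-0.0057,0.0117,0,0,0,1],[0.0334,-0.0067,0.0082,0,0,0,1],[0.0377,-0.0075,0.0047,0,0,0,1],[0.0412,-0.0082,0,0,0,0,1],[0.0445,-0.0089,-0.0048,0,0,0,1]]]'
python3 - <<'E'
from h import *
c=snap('side','s5')
cv2.imwrite('pics/p5.png',cv2.resize(c['color'][120:300,220:460,::-1],None,fx=3,fy=3))
E
```

```text
time_s: 7.7
ee_pos: [0.5487, -0.0853, 0.1391]
tcp_rot: [0.098, 0.995, -0.001, -0.0]
force: [-1.9, -0.4, 1.0]
grip_width: 0.0007
```

View pics/p5.png

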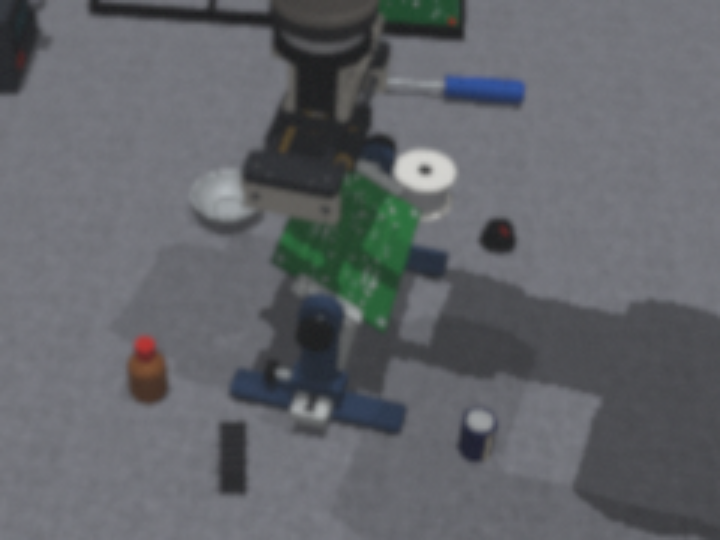

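The board lies solder side up at roughly 30° remaining, with its low edge near (380,322) in the crop. Now I press it down to level.

```bash
python3 -m handwheel '[[[0.002,-0.0004,-0.005,0,0,0,1],[0.004,-0.0008,-0.010,0,0,0,1],[0.005,-0.001,-0.014,0,0,0,1],[0.005,-0.001,-0.018,0,0,0,1],[0.005,-0.001,-0.0215,0,0,0,1]]]'
python3 - <<'E'
from h import *
c=imaging.camera('side'); plane(cloud(c),np.ascontiguousarray(c['color'][:,:,::-1]),s0=60)
E
```

```text
time_s: 8.38
ee_pos: [0.5546, -0.0865, 0.1172]
tcp_rot: [0.098, 0.995, -0.001, 0.0]
force: [2.4, -0.8, 3.6]
grip_width: 0.0005
1321 1312 rect ((520.2950439453125, -76.67638397216797), (151.2058868408203, 109.60894775390625), 78.80933380126953) n [-0.021  0.003  1.   ] z 0.11657551808956718
[[ 452. -140.]
 [ 559. -161.]
 [ 589.  -13.]
 [ 481.    8.]]
```

Level to about 0.02 rad. I retreat straight up and check.

```bash
python3 -m handwheel '[[[0,0,0.01,0,0,0,1],[0,0,0.05,0,0,0,1],[0,0,0.11,0,0,0,1],[0,0.06,0.17,0,0,0,1],[-0.05,0.12,0.17,0,0,0,1],[-0.1,0.17,0.17,0,0,0,1],[-0.15,0.22,0.17,0,0,0,1],[-0.15,0.27,0.17,0,0,0,1],[-0.15,0.27,0.17,0,0,0,1],[-0.15,0.27,0.17,0,0,0,1],[-0.15,0.27,0.17,0,0,0,1]]]'
python3 - <<'E'
from h import *
ims=[]
for n in('side','top'):
    c=snap(n,n+'9'); W=cloud(c); im=np.ascontiguousarray(c['color'][:,:,::-1]); plane(W,im,s0=60)
    z=W[...,2]; m=((z>.012)&(z<.2)&(W[...,0]>.3)&(W[...,0]<.75)&(abs(W[...,1]+.15)<.3)).astype(np.uint8)
    k,l,st,ce=cv2.connectedComponentsWithStats(m)
    for i in range(1,k):
        if st[i,4]>25: p=W[l==i]; print(' ',ce[i].round(),st[i,4],np.nanmin(p,0).round(3),np.nanmax(p,0).round(3))
    ims.append(cv2.resize(im[100:320,200:450],(395,348)))
cv2.imwrite('pics/p9.png',np.hstack(ims)); print(robot.sense()['force'])
E
```

```text
time_s: 9.8
ee_pos: [0.4044, 0.183, 0.2869]
tcp_rot: [0.098, 0.995, -0.001, -0.0]
force: [-0.4, 0.1, 1.0]
grip_width: 0.0002
1697 1680 rect ((520.5631103515625, -76.73121643066406), (152.60659790039062, 110.18572998046875), 78.8384017944336) n [-0.01   0.001  1.   ] z 0.1166366750785022
[[ 452. -141.]
 [ 560. -162.]
 [ 589.  -13.]
 [ 481.    9.]]
  [374. 149.] 198 [ 0.355 -0.429  0.012] [ 0.513 -0.401  0.03 ]
  [335. 211.] 3564 [ 0.422 -0.284  0.012] [0.614 0.051 0.136]
  [295. 184.] 182 [ 0.605 -0.257  0.012] [ 0.675 -0.186  0.026]
  [268. 242.] 217 [ 0.667 -0.002  0.013] [0.7   0.028 0.067]
  [379. 263.] 170 [0.393 0.034 0.013] [0.421 0.064 0.044]
  [297. 270.] 194 [0.591 0.061 0.012] [0.615 0.111 0.038]
2196 1977 rect ((516.746826171875, -78.86957550048828), (149.82553100585938, 110.15714263916016), 78.62416076660156) n [-0.009  0.002  1.   ] z 0.11573264932876255
[[ 448. -141.]
 [ 556. -163.]
 [ 586.  -16.]
 [ 478.    5.]]
  [284. 176.] 115 [ 0.663 -0.007  0.012] [0.693 0.025 0.065]
  [364. 193.] 215 [ 0.602 -0.257  0.012] [ 0.67  -0.189  0.027]
  [313. 232.] 3430 [ 0.423 -0.2    0.012] [0.609 0.047 0.138]
  [432. 249.] 43 [ 0.448 -0.429  0.012] [ 0.508 -0.421  0.021]
  [375. 259.] 354 [ 0.419 -0.285  0.031] [ 0.476 -0.227  0.047]
  [431. 282.] 284 [ 0.342 -0.434  0.012] [ 0.442 -0.406  0.032]
  [267. 273.] 89 [0.391 0.033 0.014] [0.416 0.061 0.044]
  [355. 284.] 80 [ 0.361 -0.217  0.013] [ 0.387 -0.191  0.028]
[-0.95430564 -0.17024662  0.13138927]
```

View pics/p9.png

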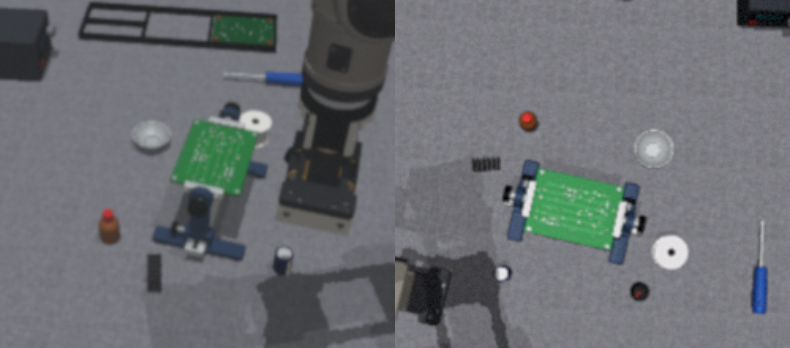

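Both views show the flat, silver-dotted solder side up (side (215,155), top (576,208)). It is level to 0.01 rad, nothing else has moved, and the arm is clear.

```bash
python3 -c "
from cell import order; print(order.hand_in())"
```

```text
the job is handed in; nothing more can be done
None
```

The board is flipped: its solder side faces up and it is level to about 0.01 rad in both the side and top cameras. I handed the job in at about 10 s on the robot's clock; the hand-in gives no verdict.

- **How:** I worked with closed fingers pointing down and never gripped or lifted anything. I pressed the far margin down, went round to push the raised near edge over from the robot's side, and then pressed the board level.
- **Forces:** The force read at the end of each move never exceeded about 5 N. Readings come only at the end of a move, so I did not see peaks in between.
- **Holder:** It is upright, and the board centre measures within 1 mm of where it started in each camera.
- **Other objects:** They all stand where they were, to within the measuring noise of a few mm. The heat sink was checked in the side view only, because its depth shows too little in the top view.
- **Arm:** It is clear of everything.
- **Disagreements:** The side and top cameras differ by about 4 mm on the board's position, both before and after, which looks like calibration offset. One wrist-camera fit gave the board's length as 185 mm instead of 150 mm, probably because other green pixels got into the fit; I used only its across-board measurement.

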